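# Fit the rotor to the bench centrifuge

### The arm

A 6-joint arm with a two-finger parallel gripper is mounted at the origin on a cart in front of the work surface, level with it; the furniture and walls round the work are solid. World frame = base frame: x ahead of the robot, y to its left, z up, the work surface at z = 0. Lengths are in mm, angles in rad, forces in N, time in s.
With the tool pointing down it reaches from about 350 to 975 mm from the base axis. Payload 7.1 kg.
Tool frame: the origin (TCP) lies at the centre of the arm's flange, where the gripper is bolted on; the fingertips stand 182 mm ahead of it and the grasp point (between the pads) lies 163 mm ahead of it; x points along the fingers, y is the direction in which the jaws open and shut, and the axes are right-handed (so a half turn about x gives the same grasp; the last joint's range is limited). The gripper opens to 88 mm and grips with 3 to 60 N. Pads are 20 mm wide; open, the fingers measure 115 mm over their backs; the gripper's body (75 mm by 178 mm) begins 61 mm behind the grasp point.
Start: joints at [-1.182, 0.423, 1.63, -0, 1.089, -0.019], TCP at [247.885, -573.724, 404.675] pointing down, gripper open.
Joint ranges: [-3, 3], [-0.9, 2.11], [0.09, 2.58], [-1.31, 4.45], [0.11, 2.69], [-2.54, 2.54]. Speed limits (rad/s): [2.39, 2.39, 3.01, 3.14, 3.14, 3.14].

### API

Orientations are given as a rotation vector (axis times angle).
In Python, from workcell import readout, viewer, workorder, models gives the robot as it stands. The module is installed in compiled form; this text tells all that it offers.
- The arm moves only by the tool apply_moves, never from a script. Its argument "commands" is a list that holds one entry, the list of rows, each a list of 4 numbers: the shift along the world's x, y, z in m, then the turn about the world's z in rad. A call has 1 to 8 rows; each row is the pose to reach, as a shift and turn from the pose commanded when the call began; what a row does not reach only later rows make up. A row lasts 1/8 s, in which the tool goes at most 62.5 mm and 10.7 degrees, less where a joint would pass 70% of its speed; a pose out of reach is approached as far as the arm can. A call with a gripper value outside its range is refused whole. "gripper" is the finger opening in m, from 0 to 0.0878, set as the call begins (left out, the last holds). The fingers move at their own pace and stop on an object; the grip force is fixed at half the most. Time passes only in rows, so rows that repeat a pose let the fingers close. It gives the time, the measured TCP pose, the force and the opening at its end, in the units of the state.
- readout.get_obs(): the state, without advancing time (a new reading comes with each control period).
- viewer.get_image(name): name is "scene" or "top" or "wrist"; returns a dict with "color" (400x640x3 uint8, red, green, blue), "vertical_fov" (degrees; the focal length in pixels is half the picture's height over the tangent of half this angle, whatever the lens; pixels are square), "cx", "cy" (the principal point, pixels), "D" ([k1, k2, p1, p2, k3] as OpenCV has them; the pictures are not rectified), "rvec" (rotation vector, rad) and "tvec" (3), from world to camera coordinates, as OpenCV has them. Camera axes: x right, y down, z forward; pixel columns grow to the right and rows downward; lengths in mm; the calibration is good to about 2 mm. A picture is of the moment at which its call begins. There is no depth.
- workorder.close_job(): hands the job in, once; it reports no verdict.
Trained networks look in the newest picture that a camera, given by its name, has taken for a name from the list of things; names that differ only in an ending like _2 or _b are one class to them, and where a whole thing is asked for, a point or a joint stands for the part that bears it (a point fixed in the world has none). Each returns a list of dicts, best first, with "conf" (0 to 1); they miss things now and then, are a little off and sometimes report something else, mostly with a low value. They report only what shows in the picture. A call takes as long as a camera call.
- models.search_frame(camera, label): "position" ([x, y, z] in mm, in world coordinates, good to about 4 mm: the middle of the surface that is visible of it).
- models.place_of(camera, label): "position" ([x, y, z] in mm, in world coordinates, good to about 4 mm: a listed point, or the origin of a listed thing).
The state is a dict: "t": time; "qpos": joint angles; "qvel": joint speeds; "joint_torque": joint torques, N m; "ee_pos": TCP position; "orientation": TCP orientation; "ft_force": force on the tool from outside, world axes, zero at the start; "moment": the same for the moment, N m; "width": finger opening in mm.
Only numpy, scipy, OpenCV 4.12 (cv2) and the standard library are available. Lean on these libraries where they do the work, as an engineer would, in place of code of your own. Each camera call takes 0.05 s, during which the arm holds its last target.

### The job

Get the bench centrifuge ready to run: put the aluminium rotor on the splined spindle in its bowl, rock it to and fro under light pressure until the splines mesh, then press it gently down past the spring balls until it is fully home. Let go of it and then shut the clear lid. Never force or drop the rotor, and leave the vial, sample bottle and filter box where they stand.

Things in the scene. Friction and masses are not known exactly. Their poses are not given: they have to be found in the camera images.
- rotor_mid (a point): Loose aluminium rotor, 100 mm across, 78 mm high, 0.26 kg, upright on the worktop. Point on its axis, 39 mm above its underside; z up. Its conical body with eight dark tube pockets is 44 mm high. On top, centred, a black grip bar: 48 mm long along this point's x, 22 mm thick along its y, from 5 to 39 mm above this point; pinch it from above across its thickness.
- rotor_foot (a point): Centre of the rotor's underside, the mouth of its upright splined bore (axes as rotor_mid). From here up: a round recess 39.6 mm across (44 mm above a 3 mm lip) and 10 mm deep, then from 10 to 26 mm six internal teeth 60 degrees apart (23.6 mm between opposite tooth faces), then a plain bore to 40 mm. The teeth cannot be seen in use.
- spindle_seat (a point): Point on the upright drive spindle's axis at its seat, the flange 50 mm above the worktop on which the rotor's underside rests when home (rotor_mid is then 39 mm above). z up, x from the control panel towards the lid hinge. The bowl round it is 124 mm across inside, its rim 38 mm above this point. Forces between rotor and centrifuge that add up to more than 50 N harm the spindle bearing.
- spline_top (a point): Point on the spindle axis level with the upper ends of its six splines, 26 mm above the seat (splines 16 mm long, 30 mm over them, 22 mm at the roots); above it a plain nose 22 mm across, 12 mm high, its last 4 mm tapered to 13 mm. The splines' angle differs each time and is not reported. Play when meshed: 0.6 mm a flank, about 0.045 rad either way. An unmeshed rotor stops 16 mm above home.
- spindle_balls (a point): Point on the spindle axis at the height of three spring balls that stand 2 mm out of the plain collar (38 mm across, 10 mm high) below the splines. A meshed rotor meets them 9 mm above home; some 12 to 16 N of downward force takes it past them to the seat, where they hold it. The spindle turns stiffly (0.3 N m): pressed too hard, it turns along with an unmeshed rotor.
- centrifuge: Bench centrifuge, white, round, 172 mm across, 88 mm high, fixed to the worktop, with a grey control panel that reaches 113 mm in front of the axis. Origin on the worktop under the spindle axis; z up, x from the control panel (front) towards the lid hinge (back).
- lid_hinge (a point): Middle of the lid's hinge axis at the back of the centrifuge, 78 mm behind the spindle axis, 92 mm above the worktop. The axis lies along this point's y; its x and z are those of the centrifuge.
- lid_tab (a point): Point on the outer face of the blue finger tab at the lid's free edge, 168 mm from the hinge axis and 4 mm outside the plane through it. The tab is 44 mm wide, 8 mm thick and ends 182 mm from the hinge axis. It turns with the lid: z points out of the lid's outer face (up when shut, back when open), -x from the hinge to the tab's end.
- lid (a joint): Angle of the clear domed lid, rad: 0 shut, about 1.8 as found (open, leaning a little back). Its stiff hinge keeps it where it is left; about 2 N at the tab moves it. The dome, 136 mm across, has 5 mm of room over the grip bar of a rotor that is home; it cannot shut over one that is not.
- blue_vial: Small vial of blue liquid, 34 mm across, 58 mm high, loose; origin at the centre of its underside. A bystander.
- sample_bottle: White sample bottle, 54 mm across, 103 mm high, loose; origin at the centre of its underside. A bystander.
- filter_box: Small white carton of filters, 40 x 62 x 24 mm, loose; origin at the centre of its underside. A bystander.

How it is judged:
By the outcome, as a careful person would: the job done as asked, in the order asked, and still so for the second after the job is handed in, with the robot touching nothing.
It also fails if it takes over 64 s, if anything falls off the work surface, if the arm or the gripper's body presses on something with over 40 N, if the wrist force passes 120 N, or if a joint passes its speed limit or range.

## Working session

There is one attempt and no reset: what is moved stays moved. The work goes in short steps, Python scripts to look and compute and a tool call to move; the robot and the scene stay as the last step left them, time stands still between calls to the robot, and variables do not carry over. Pictures are saved under pics/ and viewed, and the job is handed in when it is done.

Besides the shell and the picture viewer there is one more tool, called after "Request:" as a command line: name --argument value ..., lists and objects as JSON in quotes. apply_moves: Moves the arm, as the interface text tells. Its arguments: {"type":"object","properties":{"commands":{"type":"array","items":{"type":"array","items":{"type":"array","items":{"type":"number"}}}},"gripper":{"type":"number"}},"required":["commands"]}

```bash
mkdir -p pics
python3 - <<'E'
from workcell import readout, viewer, workorder, models
import cv2,numpy as np
o=readout.get_obs()
print({k:np.round(v,3) for k,v in o.items()})
for n in ["scene","top","wrist"]:
    im=viewer.get_image(n); cv2.imwrite(f"pics/{n}0.png",im["color"][:,:,::-1])
    print(n,{k:np.round(v,3) for k,v in im.items() if k!="color"})
    for l in ["rotor_mid","rotor_foot","spindle_seat","spline_top","centrifuge","lid_hinge","lid_tab","blue_vial","sample_bottle","filter_box"]:
        r=models.place_of(n,l)
        print(l,[(np.round(d["position"]).tolist(),round(d["conf"],2)) for d in r[:3]])
print(readout.get_obs()["t"])
E
```

```text
{'t': np.float64(0.0), 'qpos': array([-1.182,  0.424,  1.631, -0.   ,  1.089, -0.019]), 'qvel': array([ 0.   ,  0.   ,  0.001,  0.001, -0.   , -0.   ]), 'joint_torque': array([-1.0000e-03, -5.4463e+01, -2.7368e+01,  6.4000e-02,  2.3000e-02,
       -0.0000e+00]), 'ee_pos': array([ 247.762, -573.48 ,  403.893]), 'orientation': array([ 1.997,  0.415, -1.998]), 'ft_force': array([ 0.834, -0.47 , -0.472]), 'moment': array([-0.028, -0.027, -0.038]), 'width': np.float64(88.089)}
scene {'vertical_fov': np.float64(43.854), 'cx': np.float64(314.076), 'cy': np.float64(199.77), 'D': array([-0.135,  0.   ,  0.   ,  0.   ,  0.   ]), 'rvec': array([ 1.986, -0.89 ,  0.467]), 'tvec': array([-363.889,  266.424, 1079.87 ])}
rotor_mid [([532.0, -315.0, 39.0], 0.82)]
rotor_foot [([540.0, -314.0, -2.0], 0.72)]
spindle_seat [([554.0, -14.0, 54.0], 0.77)]
spline_top [([556.0, -10.0, 75.0], 0.62)]
centrifuge [([553.0, -10.0, 0.0], 0.69)]
lid_hinge [([631.0, -17.0, 98.0], 0.78)]
lid_tab [([679.0, -21.0, 253.0], 0.88)]
blue_vial [([363.0, -141.0, -2.0], 0.63), ([555.0, -12.0, 55.0], 0.63), ([682.0, -19.0, 253.
[... 521 characters left out ...]
 0.9), ([535.0, -312.0, 1.0], 0.44)]
centrifuge [([555.0, -8.0, 1.0], 0.91)]
lid_hinge [([631.0, -19.0, 94.0], 0.81)]
lid_tab [([679.0, -18.0, 253.0], 0.81)]
blue_vial [([358.0, -146.0, -0.0], 0.62)]
sample_bottle [([691.0, -220.0, -1.0], 0.63)]
filter_box [([552.0, 246.0, 2.0], 0.85), ([681.0, -18.0, 253.0], 0.24)]
wrist {'vertical_fov': np.float64(60.922), 'cx': np.float64(319.345), 'cy': np.float64(196.699), 'D': array([-0.063,  0.   ,  0.   ,  0.   ,  0.   ]), 'rvec': array([-2.42 ,  1.59 ,  0.226]), 'tvec': array([-624.586,  -33.179,  390.17 ])}
rotor_mid []
rotor_foot []
spindle_seat []
spline_top []
centrifuge []
lid_hinge []
lid_tab []
blue_vial []
sample_bottle []
filter_box []
1.65
```

View pics/scene0.png

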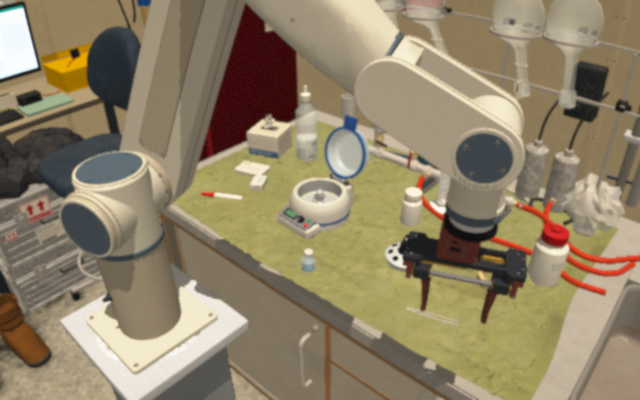

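View pics/top0.png

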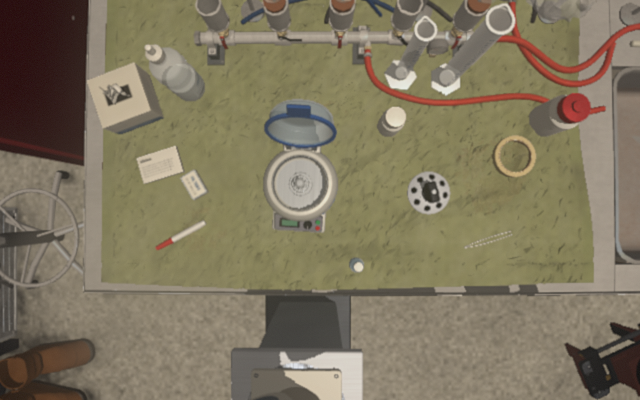

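View pics/wrist0.png

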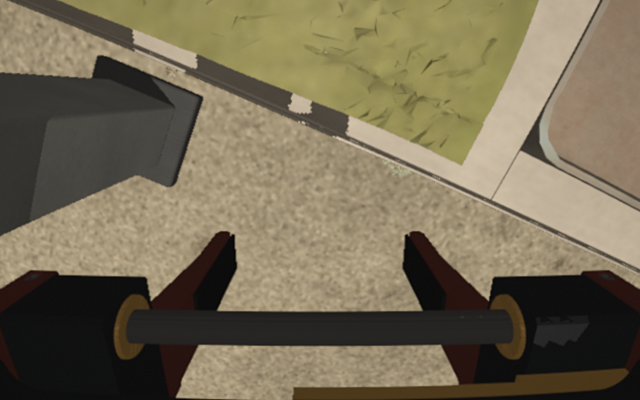

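Run:
```python
import cv2,numpy as np
im=cv2.imread("pics/top0.png")
a=cv2.resize(im[165:220,400:460],None,fx=7,fy=7,interpolation=cv2.INTER_CUBIC)
b=cv2.resize(im[140:235,255:345],None,fx=4,fy=4,interpolation=cv2.INTER_CUBIC)
h=max(a.shape[0],b.shape[0])
f=lambda x:cv2.copyMakeBorder(x,0,h-x.shape[0],0,0,cv2.BORDER_CONSTANT)
cv2.imwrite("pics/crop0.png",np.hstack([f(a),f(b)]))
```

```text
(no output)
```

View pics/crop0.png

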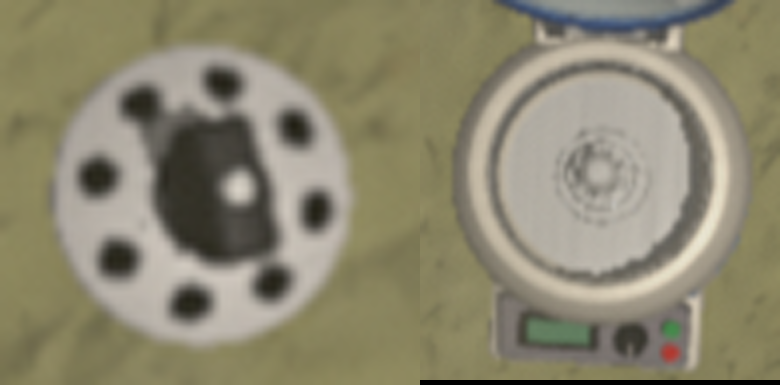

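```bash
cat > h.py <<'E'
from workcell import readout, viewer, workorder, models
import cv2,numpy as np
from scipy.spatial.transform import Rotation as R
def K(im):
    f=200/np.tan(np.radians(im["vertical_fov"])/2)
    return np.array([[f,0,im["cx"]],[0,f,im["cy"]],[0,0,1]])
def shoot(n,name):
    im=viewer.get_image(n); cv2.imwrite(f"pics/{name}.png",im["color"][:,:,::-1]); return im
def ray(im,uv,z):
    """pixels -> world points on plane z"""
    uv=np.array(uv,float).reshape(-1,1,2)
    n=cv2.undistortPoints(uv,K(im),np.array(im["D"],float)).reshape(-1,2)
    Rm=cv2.Rodrigues(np.array(im["rvec"],float))[0]; c=-Rm.T@np.array(im["tvec"],float)
    d=np.c_[n,np.ones(len(n))]@Rm
    return c+d*((z-c[2])/d[:,2])[:,None]
def proj(im,P):
    return cv2.projectPoints(np.array(P,float).reshape(-1,1,3),np.array(im["rvec"],float),np.array(im["tvec"],float),K(im),np.array(im["D"],float))[0].reshape(-1,2)
E
python3 - <<'E'
from h import *
o=readout.get_obs()
T=R.from_rotvec(o["orientation"]).as_matrix(); print(np.round(T,3),o["ee_pos"],o["t"])
im=viewer.get_image("wrist")
Rm=cv2.Rodrigues(im["rvec"])[0]; c=-Rm.T@im["tvec"]
print("cam",c,"cam in tool",T.T@(c-o["ee_pos"]),"fwd",Rm[2])
print("yaw of tool y",np.arctan2(T[1,1],T[0,1]))
t=viewer.get_image("top")
print(ray(t,[[250+0,0]],78)) if 0 else None
p=lambda x,y:(400+x/7,165+y/7)
print(ray(t,[p(*q) for q in [(250,115),(275,250),(210,120),(225,260)]],78))
print(ray(t,[p(200,193)],44))
E
```

```text
[[ 0.     0.397 -0.918]
 [ 0.    -0.918 -0.397]
 [-1.    -0.    -0.   ]] [ 247.88404602 -573.72625719  404.67535409] 1.65
cam [ 318.81611596 -542.25457948  384.38858316] cam in tool [ 20.2893411   -0.76411935 -77.59598494] fwd [-0.25650609 -0.11183209 -0.96005115]
yaw of tool y -1.1630608968020926
[[ 555.09996201 -316.34547435   78.        ]
 [ 512.04666523 -324.19870753   78.        ]
 [ 553.46560473 -303.53142618   78.        ]
 [ 508.82315724 -308.18945382   78.        ]]
[[ 531.65287781 -308.83658276   44.        ]]
```

Request:
apply_moves --commands '[[[0.04,0.035,0,-0.03],[0.08,0.072,-0.01,-0.07],[0.12,0.109,-0.02,-0.11],[0.16,0.146,-0.03,-0.15],[0.2,0.183,-0.04,-0.19],[0.24,0.22,-0.05,-0.23],[0.285,0.263,-0.06,-0.27],[0.285,0.263,-0.06,-0.27]]]'

```text
t: 2.75
ee_pos: [535.2, -307.8, 343.9]
orientation: [2.147, 0.154, -2.148]
ft_force: [0.6, 0.6, 0.5]
width: 87.7
```

Run:
```python
from h import *
o=readout.get_obs(); print(o["t"],o["ee_pos"],R.from_rotvec(o["orientation"]).as_matrix()[:,1])
im=shoot("wrist","wrist1")
for l in ["rotor_mid","rotor_foot"]:
  for d in models.place_of("wrist",l)[:2]: print(l,d)
```

```text
2.75 [ 535.16198415 -307.77912366  343.87303601] [ 1.42073721e-01 -9.89855687e-01 -8.80895699e-04]
rotor_mid {'position': [531.3, -311.4, 35.5], 'conf': 0.96}
```

View pics/wrist1.png

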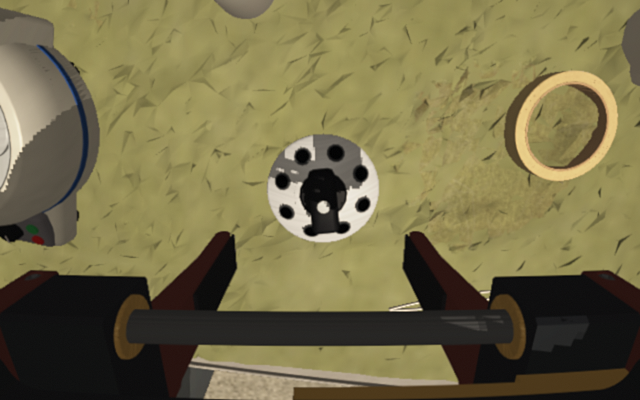

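```bash
cat >> h.py <<'E'
def bar(cx,cy,z0,yaw):
    """bar corners, z0 = underside of rotor"""
    c,s=np.cos(yaw),np.sin(yaw)
    out=[]
    for z in (44,78):
        for x,y in ((24,11),(24,-11),(-24,-11),(-24,11)): out.append((cx+c*x-s*y,cy+s*x+c*y,z0+z))
    return np.array(out)
def circ(cx,cy,z,r,n=72):
    a=np.linspace(0,2*np.pi,n); return np.c_[cx+r*np.cos(a),cy+r*np.sin(a),0*a+z]
E
python3 - <<'E'
from h import *
im=shoot("wrist","wrist1b")
col=cv2.resize(im["color"][:,:,::-1][110:270,230:420],None,fx=4,fy=4,interpolation=cv2.INTER_CUBIC)
def dr(P,c):
    q=((proj(im,P)-[230,110]+.5)*4).astype(np.int32); cv2.polylines(col,[q.reshape(-1,1,2)],True,c,1)
cx,cy,yaw=533,-311.5,.14
b=bar(cx,cy,0,yaw); dr(b[4:],(0,0,255)); dr(b[:4],(255,0,0)); dr(circ(cx,cy,0,50),(0,255,0)); 
cv2.imwrite("pics/ov1.png",col)
E
```

```text
(no output)
```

View pics/ov1.png

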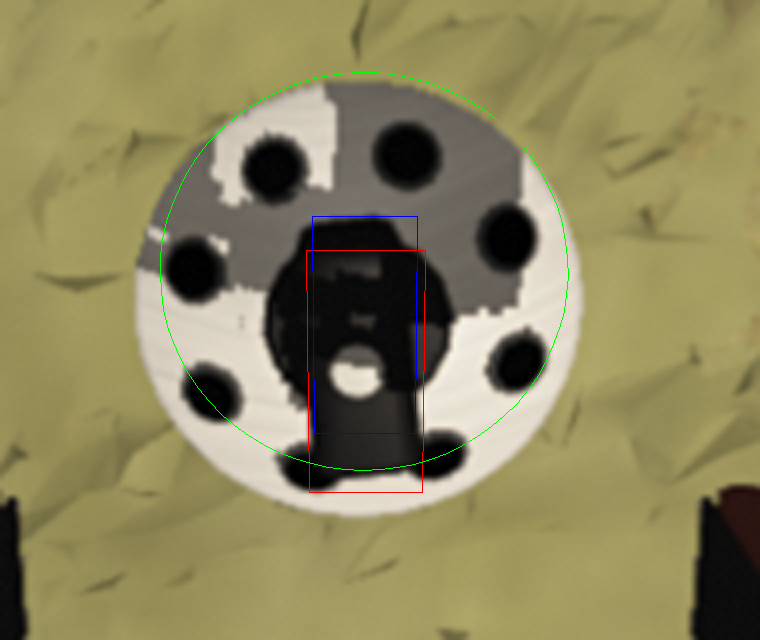

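Run:
```python
from h import *
im=shoot("wrist","wrist1b")
t=shoot("top","top1")
out=[]
cx,cy,yaw=536,-310,.12
for im,(x0,y0,w,h) in ((im,(265,110,120,140)),(t,(395,160,70,70))):
    s=480/h
    col=cv2.resize(im["color"][:,:,::-1][y0:y0+h,x0:x0+w],None,fx=s,fy=s,interpolation=cv2.INTER_CUBIC)
    def dr(P,c):
        q=((proj(im,P)-[x0,y0]+.5)*s).astype(np.int32); cv2.polylines(col,[q.reshape(-1,1,2)],True,c,1)
    b=bar(cx,cy,0,yaw); dr(b[4:],(0,0,255)); dr(b[:4],(255,0,0)); dr(circ(cx,cy,0,50),(0,255,0)); dr(circ(cx,cy,30,50),(255,255,0)); out.append(col[:480])
cv2.imwrite("pics/ov2.png",np.hstack(out))
```

```text
(no output)
```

View pics/ov2.png

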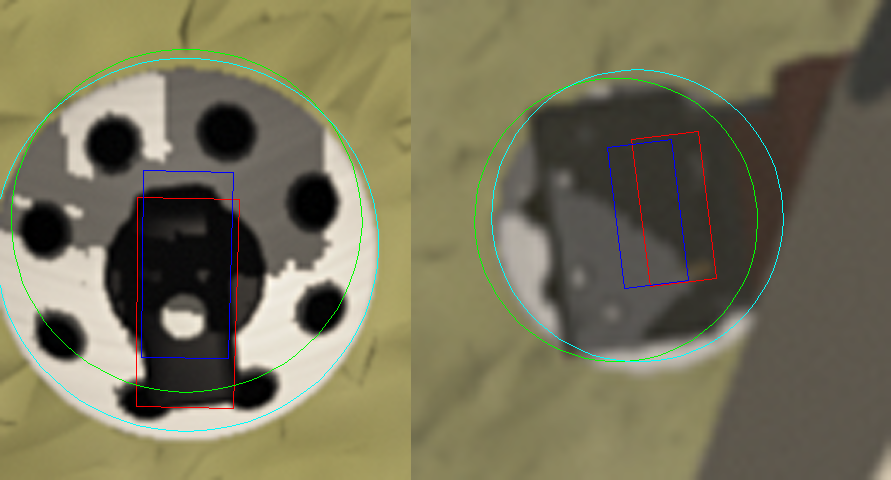

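Run:
```python
from h import *
o=readout.get_obs(); print(o["t"],o["ee_pos"],o["orientation"],o["ft_force"],o["qpos"])
```

```text
3.05 [ 532.01092185 -311.87020737  344.98792664] [ 2.15099553  0.14627684 -2.15059797] [-0.22739053 -0.67350873 -0.50265296] [-5.49491092e-01  4.81953282e-01  1.69156061e+00 -1.47058495e-04
  9.67766558e-01  8.85297806e-01]
```

Request:
apply_moves --commands '[[[0.001,0,-0.04,0],[0.001,0,-0.08,0],[0.001,0,-0.1,0],[0.001,0,-0.112,0],[0.001,0,-0.112,0],[0.001,0,-0.112,0]]]'

```text
t: 3.8
ee_pos: [534.4, -311.1, 233.9]
orientation: [2.151, 0.147, -2.148]
ft_force: [0.4, 0.3, 0.0]
width: 87.7
```

Request:
apply_moves --commands '[[[0,0,0,0],[0,0,0,0],[0,0,0,0],[0,0,0,0],[0,0,0,0],[0,0,0,0]]]' --gripper 0.0

```text
t: 4.55
ee_pos: [533.9, -310.7, 232.6]
orientation: [2.15, 0.148, -2.15]
ft_force: [0.5, 0.1, -0.5]
width: 31.3
```

Run:
```python
from h import *
o=readout.get_obs(); print({k:np.round(o[k],2) for k in o})
im=shoot("wrist","wrist2")
```

```text
{'t': np.float64(4.55), 'qpos': array([-0.55,  0.64,  1.73,  0.  ,  0.77,  0.89]), 'qvel': array([-0.,  0.,  0.,  0., -0.,  0.]), 'joint_torque': array([ 0.000e+00, -5.905e+01, -1.958e+01,  4.000e-02, -5.000e-02,
        0.000e+00]), 'ee_pos': array([ 533.87, -310.72,  232.61]), 'orientation': array([ 2.15,  0.15, -2.15]), 'ft_force': array([ 0.45,  0.12, -0.5 ]), 'moment': array([ 0.03, -0.03, -0.04]), 'width': np.float64(31.34)}
```

View pics/wrist2.png

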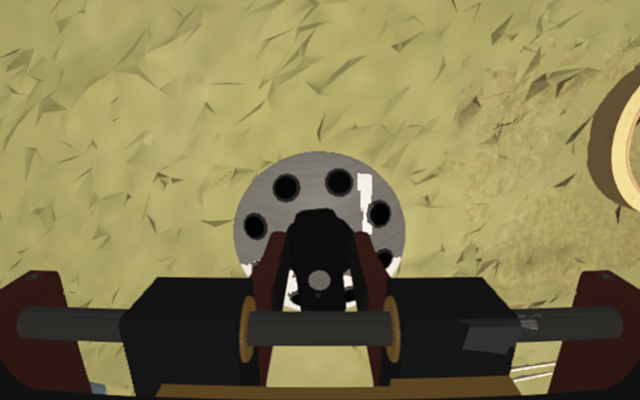

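Fingers sit on either side of the bar (centred near pixel 318,270) and are still closing; wait a little longer.

Request:
apply_moves --commands '[[[0,0,0,0],[0,0,0,0],[0,0,0,0],[0,0,0,0]]]' --gripper 0.0

```text
t: 5.1
ee_pos: [533.8, -310.7, 232.6]
orientation: [2.15, 0.149, -2.15]
ft_force: [0.5, 0.5, -0.8]
width: 21.5
```

Request:
apply_moves --commands '[[[0,0,0.03,0],[0,0.01,0.08,0],[-0.015,0.05,0.12,0],[-0.03,0.1,0.12,0],[-0.045,0.15,0.12,0],[-0.06,0.2,0.12,0],[-0.075,0.25,0.12,0],[-0.09,0.3,0.12,0]]]'

```text
t: 6.1
ee_pos: [443.1, -9.3, 352.7]
orientation: [2.15, 0.148, -2.15]
ft_force: [0.5, 0.1, -2.8]
width: 21.6
```

Request:
apply_moves --commands '[[[0,0,0,0],[0,0,0,0]]]'

```text
t: 6.35
ee_pos: [444.1, -10.8, 352.8]
orientation: [2.15, 0.149, -2.149]
ft_force: [-0.5, -0.6, -2.6]
width: 21.9
```

Run:
```python
from h import *
o=readout.get_obs(); print({k:np.round(o[k],2) for k in o})
im=shoot("wrist","wrist3")
for l in ["spindle_seat","spline_top","centrifuge","lid_hinge"]:
  for d in models.place_of("wrist",l)[:2]: print(l,d)
```

```text
{'t': np.float64(6.35), 'qpos': array([-0.05,  0.24,  2.06, -0.  ,  0.85,  1.38]), 'qvel': array([-0.03,  0.01, -0.01,  0.  , -0.  ,  0.  ]), 'joint_torque': array([ 1.000e+00, -3.867e+01, -2.203e+01,  7.000e-02, -1.000e-02,
        2.000e-02]), 'ee_pos': array([444.12, -10.76, 352.81]), 'orientation': array([ 2.15,  0.15, -2.15]), 'ft_force': array([-0.55, -0.63, -2.56]), 'moment': array([ 0.01, -0.04, -0.04]), 'width': np.float64(21.87)}
spindle_seat {'position': [555.7, -12.7, 50.8], 'conf': 0.9}
spline_top {'position': [551.7, -13.2, 51.0], 'conf': 0.34}
spline_top {'position': [547.5, -14.2, 54.4], 'conf': 0.28}
centrifuge {'position': [550.2, -10.1, 1.2], 'conf': 0.87}
```

View pics/wrist3.png

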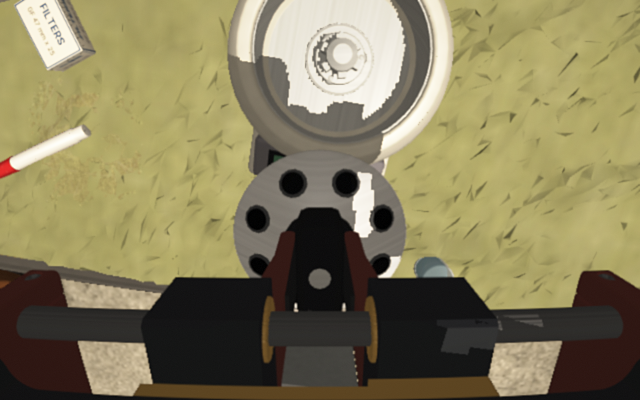

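Run:
```python
from h import *
im=shoot("wrist","wrist3b")
x0,y0,w,h,s=220,0,240,170,3.3
raw=cv2.resize(im["color"][:,:,::-1][10:100,290:395],None,fx=7,fy=7,interpolation=cv2.INTER_CUBIC)
cv2.imwrite("pics/ov3raw.png",raw)
col=cv2.resize(im["color"][:,:,::-1][y0:y0+h,x0:x0+w],None,fx=s,fy=s,interpolation=cv2.INTER_CUBIC)
def dr(P,c):
    q=((proj(im,P)-[x0,y0]+.5)*s).astype(np.int32); cv2.polylines(col,[q.reshape(-1,1,2)],True,c,1)
print(ray(im,[[342,54]],88))
cx,cy=ray(im,[[342,54]],88)[0][:2]
dr(circ(cx,cy,88,6.5),(0,0,255));dr(circ(cx,cy,84,11),(0,128,255));dr(circ(cx,cy,88,62),(0,255,0));dr(circ(cx,cy,76,15),(255,0,0));dr(circ(cx,cy,50,62),(255,255,0))
cv2.imwrite("pics/ov3.png",col)
```

```text
[[551.54471833 -11.57668666  88.        ]]
```

View pics/ov3.png

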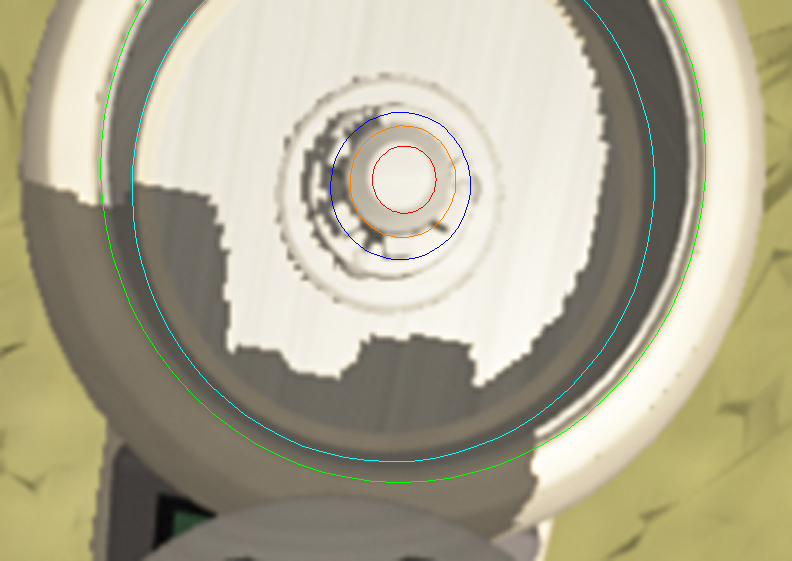

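View pics/ov3raw.png

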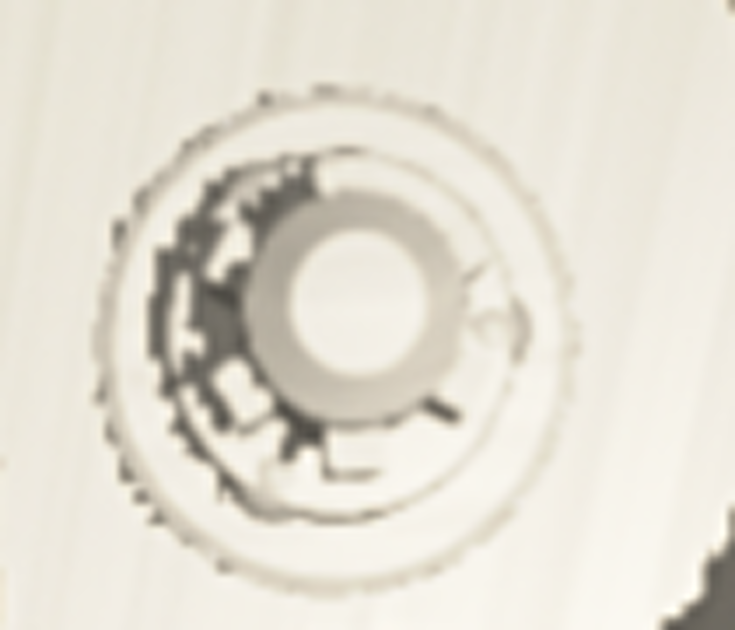

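Run:
```python
from h import *
im=shoot("wrist","wrist3c")
o=readout.get_obs(); print(o["t"],o["ee_pos"])
x0,y0,w,h,s=215,130,210,160,3.6
col=cv2.resize(im["color"][:,:,::-1][y0:y0+h,x0:x0+w],None,fx=s,fy=s,interpolation=cv2.INTER_CUBIC)
def dr(P,c):
    q=((proj(im,P)-[x0,y0]+.5)*s).astype(np.int32); cv2.polylines(col,[q.reshape(-1,1,2)],True,c,1)
tz=o["ee_pos"][2]-232.6
dr(circ(*o["ee_pos"][:2],tz+30,50),(255,255,0));dr(circ(*o["ee_pos"][:2],tz+20,50),(0,255,0));dr(circ(*o["ee_pos"][:2],tz+36,50),(0,0,255))
b=bar(*o["ee_pos"][:2],tz,.142); dr(b[4:],(0,0,255))
cv2.imwrite("pics/ov4.png",col)
# polar unwrap of spline annulus
cx,cy=551.5,-11.6
A=np.radians(np.arange(0,360,.5)); rr=np.linspace(9,17,33)
P=np.array([(cx+r*np.cos(a),cy+r*np.sin(a),76) for r in rr for a in A])
q=proj(im,P).reshape(33,720,2).astype(np.float32)
g=cv2.cvtColor(im["color"],cv2.COLOR_RGB2GRAY)
u=cv2.remap(g,q[...,0],q[...,1],cv2.INTER_CUBIC)
u=cv2.resize(u,(720,330))
u2=cv2.createCLAHE(4,(4,4)).apply(u)
v=np.vstack([u,u2[:230]])
for d in range(0,360,30): cv2.putText(v,str(d),(d*2,12),0,.4,0)
cv2.imwrite("pics/polar.png",np.vstack([u,u2])[:600])
```

```text
6.7 [444.05313323 -11.39796665 352.58478696]
```

View pics/ov4.png

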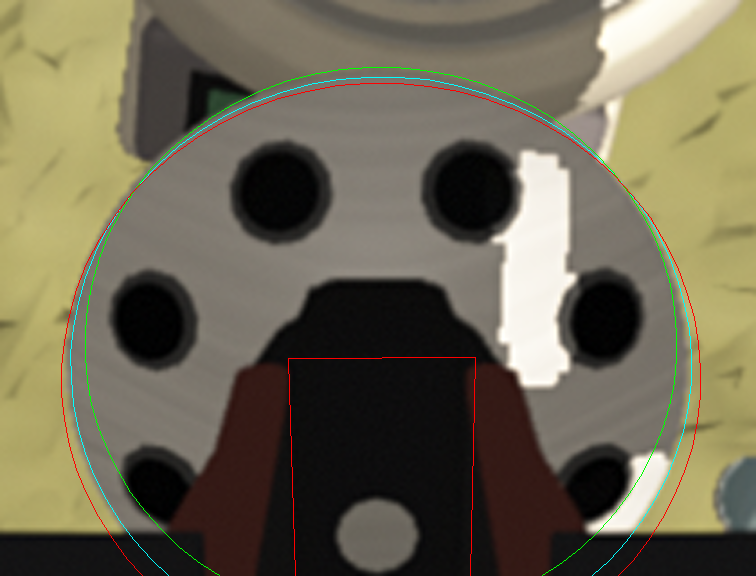

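View pics/polar.png

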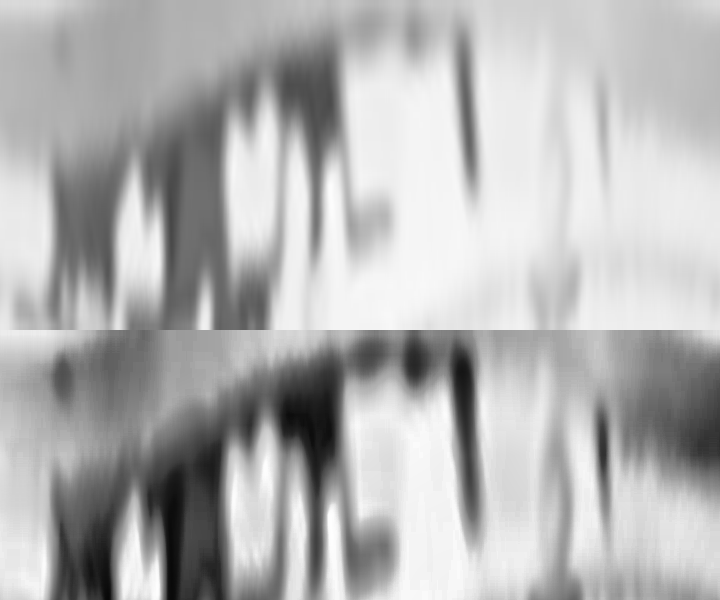

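Request:
apply_moves --commands '[[[0.03,0,0,-0.02],[0.065,0,0,-0.04],[0.0955,0,0,-0.05],[0.1086,-0.0005,0,-0.05],[0.1086,-0.0005,-0.015,-0.05],[0.1086,-0.0005,-0.03,-0.05],[0.1086,-0.0005,-0.036,-0.05],[0.1086,-0.0005,-0.036,-0.05]]]'

```text
t: 7.7
ee_pos: [551.8, -11.2, 315.9]
orientation: [2.175, 0.096, -2.179]
ft_force: [-0.3, -0.6, -2.0]
width: 21.8
```

Run:
```python
from h import *
for i in range(3):
  o=readout.get_obs(); print({k:np.round(o[k],2) for k in ("t","ee_pos","ft_force","moment","width")})
  if i==0: shoot("scene","scene5")
  if i==1: shoot("top","top5")
```

```text
{'t': np.float64(7.7), 'ee_pos': array([551.8 , -11.2 , 315.88]), 'ft_force': array([-0.29, -0.56, -1.96]), 'moment': array([ 0.04,  0.04, -0.02]), 'width': np.float64(21.78)}
{'t': np.float64(7.75), 'ee_pos': array([552.18, -11.21, 316.46]), 'ft_force': array([ 0.08, -0.14, -3.68]), 'moment': array([ 0.01,  0.02, -0.02]), 'width': np.float64(21.59)}
{'t': np.float64(7.8), 'ee_pos': array([552.4 , -11.2 , 316.85]), 'ft_force': array([ 0.28, -0.2 , -2.55]), 'moment': array([-0.  ,  0.05,  0.03]), 'width': np.float64(21.79)}
```

View pics/scene5.png

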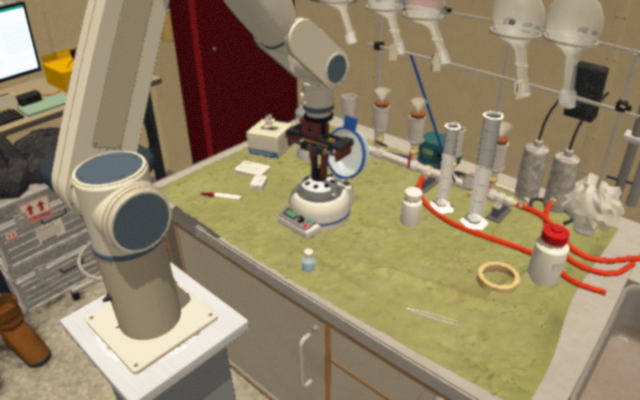

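Request:
apply_moves --commands '[[[0,0,-0.003,0],[0,0,-0.006,0],[0,0,-0.008,0],[0,0,-0.01,0],[0,0,-0.01,0]]]'

```text
t: 8.43
ee_pos: [552.4, -11.2, 306.5]
orientation: [2.176, 0.096, -2.177]
ft_force: [0.0, -0.6, -2.9]
width: 21.7
```

Request:
apply_moves --commands '[[[0,0,-0.002,0],[0,0,-0.004,0],[0,0,-0.006,0],[0,0,-0.006,0]]]'

```text
t: 8.93
ee_pos: [552.4, -11.2, 300.4]
orientation: [2.176, 0.096, -2.177]
ft_force: [-0.0, 0.1, -3.3]
width: 21.7
```

Request:
apply_moves --commands '[[[0,0,-0.001,0],[0,0,-0.002,0],[0,0,-0.0025,0],[0,0,-0.0025,0]]]'

```text
t: 9.43
ee_pos: [552.6, -11.2, 298.4]
orientation: [2.177, 0.096, -2.176]
ft_force: [-2.3, -0.2, 1.0]
width: 21.6
```

Request:
apply_moves --commands '[[[0,0,-0.0003,0.03],[0,0,-0.0003,0.06],[0,0,-0.0003,0.09],[0,0,-0.0003,0.06],[0,0,-0.0003,0.03],[0,0,-0.0003,0],[0,0,-0.0003,-0.04],[0,0,-0.0003,-0.08]]]'

```text
t: 10.42
ee_pos: [552.2, -11.3, 297.5]
orientation: [2.217, 0.006, -2.219]
ft_force: [-0.8, -0.5, -3.9]
width: 22.1
```

Run:
```python
from h import *
o=readout.get_obs(); print({k:np.round(o[k],2) for k in ("t","ee_pos","ft_force","moment","width")})
```

```text
{'t': np.float64(10.42), 'ee_pos': array([552.19, -11.31, 297.48]), 'ft_force': array([-0.8 , -0.49, -3.9 ]), 'moment': array([-0.16,  0.17,  0.31]), 'width': np.float64(22.05)}
```

Request:
apply_moves --commands '[[[0,0,0,0.03],[0,0,-0.0005,0.04],[0,0,-0.001,0.04],[0,0,-0.001,0.04]]]'

```text
t: 10.92
ee_pos: [552.3, -11.3, 296.9]
orientation: [2.196, 0.052, -2.198]
ft_force: [-3.0, -1.7, -0.5]
width: 21.5
```

Run:
```python
from h import *
o=readout.get_obs(); print({k:np.round(o[k],2) for k in ("t","ee_pos","ft_force","moment","width")})
```

```text
{'t': np.float64(10.92), 'ee_pos': array([552.27, -11.29, 296.88]), 'ft_force': array([-2.97, -1.68, -0.47]), 'moment': array([-0.41,  0.67,  0.11]), 'width': np.float64(21.53)}
```

Request:
apply_moves --commands '[[[0,0,-0.0005,0],[0,0,-0.001,0],[0,0,-0.0015,0],[0,0,-0.0015,0]]]'

```text
t: 11.42
ee_pos: [552.3, -11.3, 295.3]
orientation: [2.196, 0.052, -2.198]
ft_force: [-4.7, -3.8, 0.7]
width: 21.7
```

Run:
```python
from h import *
o=readout.get_obs(); print({k:np.round(o[k],2) for k in ("t","ee_pos","ft_force","moment","width")})
```

```text
{'t': np.float64(11.42), 'ee_pos': array([552.31, -11.29, 295.3 ]), 'ft_force': array([-4.66, -3.78,  0.75]), 'moment': array([-0.55,  0.98,  0.12]), 'width': np.float64(21.75)}
```

Request:
apply_moves --commands '[[[-0.0005,-0.0004,0,0],[-0.0005,-0.0004,0,0],[-0.0005,-0.0004,-0.001,0],[-0.0005,-0.0004,-0.002,0],[-0.0005,-0.0004,-0.002,0]]]'

```text
t: 12.05
ee_pos: [552.0, -11.5, 293.3]
orientation: [2.197, 0.053, -2.197]
ft_force: [-3.8, 0.3, 0.5]
width: 21.6
```

Run:
```python
from h import *
o=readout.get_obs(); print({k:np.round(o[k],2) for k in ("t","ee_pos","ft_force","moment","width")})
```

```text
{'t': np.float64(12.05), 'ee_pos': array([552.03, -11.51, 293.35]), 'ft_force': array([-3.79,  0.28,  0.53]), 'moment': array([0.16, 0.68, 0.15]), 'width': np.float64(21.59)}
```

Request:
apply_moves --commands '[[[-0.0005,0,0,0.015],[-0.0005,0,-0.001,0.015],[-0.0005,0,-0.002,0.015],[-0.0005,0,-0.003,0.015],[-0.0005,0,-0.003,0.015]]]'

```text
t: 12.68
ee_pos: [551.7, -11.6, 290.4]
orientation: [2.19, 0.069, -2.189]
ft_force: [0.2, 1.2, -2.2]
width: 21.8
```

Run:
```python
from h import *
o=readout.get_obs(); print({k:np.round(o[k],2) for k in ("t","ee_pos","ft_force","moment","width")})
```

```text
{'t': np.float64(12.68), 'ee_pos': array([551.7, -11.6, 290.4]), 'ft_force': array([ 0.25,  1.21, -2.24]), 'moment': array([ 0.22, -0.03,  0.01]), 'width': np.float64(21.82)}
```

Request:
apply_moves --commands '[[[0,0,-0.001,0],[0,0,-0.002,0],[0,0,-0.003,0],[0,0,-0.003,0]]]'

```text
t: 13.18
ee_pos: [551.6, -11.6, 287.2]
orientation: [2.19, 0.069, -2.189]
ft_force: [1.5, 1.6, -1.7]
width: 22.0
```

Run:
```python
from h import *
o=readout.get_obs(); print({k:np.round(o[k],2) for k in ("t","ee_pos","ft_force","moment","width")})
```

```text
{'t': np.float64(13.18), 'ee_pos': array([551.61, -11.6 , 287.17]), 'ft_force': array([ 1.46,  1.63, -1.72]), 'moment': array([ 0.3 , -0.29, -0.  ]), 'width': np.float64(21.96)}
```

Request:
apply_moves --commands '[[[0,0,-0.001,0],[0,0,-0.002,0],[0,0,-0.003,0],[0,0,-0.003,0]]]'

```text
t: 13.68
ee_pos: [551.6, -11.6, 284.0]
orientation: [2.19, 0.069, -2.189]
ft_force: [2.7, 1.0, -7.0]
width: 21.8
```

Run:
```python
from h import *
o=readout.get_obs(); print({k:np.round(o[k],2) for k in ("t","ee_pos","ft_force","moment","width")})
```

```text
{'t': np.float64(13.68), 'ee_pos': array([551.55, -11.58, 283.99]), 'ft_force': array([ 2.67,  0.98, -7.01]), 'moment': array([ 0.43, -0.7 ,  0.05]), 'width': np.float64(21.79)}
```

Request:
apply_moves --commands '[[[0.0003,0,-0.001,0],[0.0003,0,-0.0015,0],[0.0003,0,-0.002,0],[0.0003,0,-0.002,0]]]'

```text
t: 14.18
ee_pos: [551.8, -11.6, 282.8]
orientation: [2.19, 0.069, -2.189]
ft_force: [-0.4, 1.5, 3.6]
width: 22.0
```

Run:
```python
from h import *
o=readout.get_obs(); print({k:np.round(o[k],2) for k in ("t","ee_pos","ft_force","moment","width")})
im=shoot("scene","scene6"); shoot("wrist","wrist6")
```

```text
{'t': np.float64(14.18), 'ee_pos': array([551.77, -11.61, 282.75]), 'ft_force': array([-0.38,  1.5 ,  3.6 ]), 'moment': array([0.45, 0.02, 0.01]), 'width': np.float64(21.95)}
```

View pics/wrist6.png

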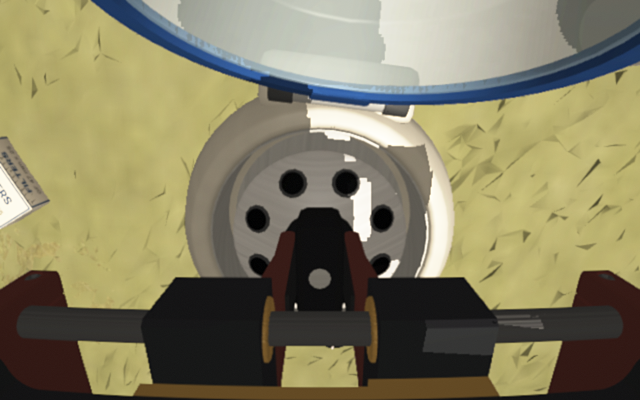

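Request:
apply_moves --commands '[[[0,0,-0.0005,0],[0,0,-0.001,0],[0,0,-0.0012,0],[0,0,-0.0012,0]]]'

```text
t: 14.78
ee_pos: [551.9, -11.6, 282.6]
orientation: [2.19, 0.069, -2.189]
ft_force: [-4.3, 3.2, 15.2]
width: 21.7
```

Request:
apply_moves --commands '[[[0,0,0.0014,0],[0,0,0.0014,0],[0,0,0.0014,0]]]'

```text
t: 15.15
ee_pos: [551.8, -11.6, 282.7]
orientation: [2.19, 0.069, -2.189]
ft_force: [-0.2, 1.9, 5.8]
width: 21.8
```

Request:
apply_moves --commands '[[[0,0,0,0],[0,0,0,0],[0,0,0,0],[0,0,0,0],[0,0,0,0]]]' --gripper 0.06

```text
t: 15.78
ee_pos: [551.8, -11.6, 282.5]
orientation: [2.189, 0.069, -2.19]
ft_force: [0.9, 0.1, -0.0]
width: 60.0
```

Request:
apply_moves --commands '[[[0,0,0.02,0],[0,0,0.06,0],[0,0,0.11,0],[0,0,0.16,0],[0,0,0.2,0],[0,0,0.2,0]]]' --gripper 0.06

```text
t: 16.52
ee_pos: [552.4, -11.6, 486.2]
orientation: [2.197, 0.068, -2.182]
ft_force: [0.2, -0.0, -0.3]
width: 59.8
```

Run:
```python
from h import *
o=readout.get_obs(); print({k:np.round(o[k],2) for k in ("t","ee_pos","ft_force","moment","width")})
for c in ("scene","top","wrist"):
  im=shoot(c,c+"7")
  for l in ("lid_tab","lid_hinge","rotor_mid","spindle_seat"):
    for d in models.place_of(c,l)[:1]: print(c,l,d)
```

```text
{'t': np.float64(16.52), 'ee_pos': array([552.37, -11.64, 486.2 ]), 'ft_force': array([ 0.21, -0.  , -0.35]), 'moment': array([0.02, 0.03, 0.01]), 'width': np.float64(59.83)}
scene lid_tab {'position': [681.1, -17.6, 252.2], 'conf': 0.96}
scene lid_hinge {'position': [630.8, -14.8, 97.0], 'conf': 0.95}
scene rotor_mid {'position': [552.8, -11.8, 89.3], 'conf': 0.93}
top rotor_mid {'position': [555.4, -12.9, 88.7], 'conf': 0.9}
wrist lid_tab {'position': [677.9, -14.3, 254.8], 'conf': 0.92}
wrist lid_hinge {'position': [626.4, -14.7, 87.4], 'conf': 0.83}
wrist rotor_mid {'position': [548.5, -13.0, 85.0], 'conf': 0.59}
wrist spindle_seat {'position': [549.6, 242.2, 0.4], 'conf': 0.43}
```

View pics/wrist7.png

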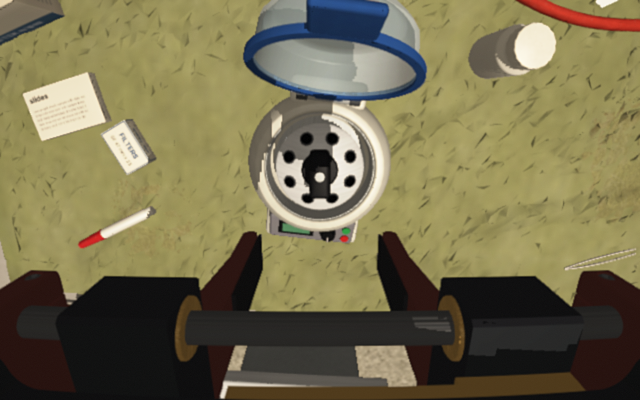

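View pics/scene7.png

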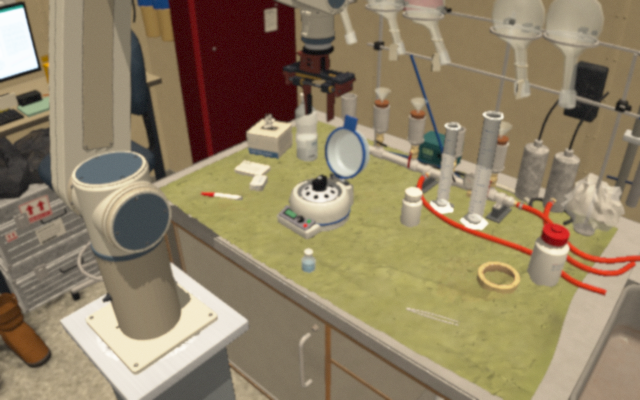

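Run:
```python
from h import *
t=viewer.get_image("top"); s=viewer.get_image("scene")
def tri(a,b):
    Ps=[];pts=[]
    for im,p in ((t,a),(s,b)):
        Rm=cv2.Rodrigues(np.array(im["rvec"]))[0]; Ps.append(np.c_[Rm,im["tvec"]])
        pts.append(cv2.undistortPoints(np.array([[p]],float),K(im),np.array(im["D"],float)).reshape(2,1))
    X=cv2.triangulatePoints(Ps[0],Ps[1],*pts); return (X[:3]/X[3]).ravel()
for a in ((212,5),(277,5),(342,5)):
  for b in ((349,95),(381,92),(418,102)): print(a,b,tri(a,b).round(), proj(t,tri(a,b)).round(), proj(s,tri(a,b)).round())
print(ray(t,[[300,38]],60), ray(t,[[277,25]],120), ray(t,[[362,45]],10))
cv2.imwrite("pics/t8.png",cv2.resize(t["color"][:140,180:420,::-1],None,fx=3,fy=3))
cv2.imwrite("pics/s8.png",cv2.resize(s["color"][0:230,270:520,::-1],None,fx=2.6,fy=2.6))
```

```text
(212, 5) (349, 95) [883. 151. 227.] [[211.   5.]] [[349.  95.]]
(212, 5) (381, 92) [914. 109. 236.] [[232. -13.]] [[366.  93.]]
(212, 5) (418, 102) [983.  72. 192.] [[256. -35.]] [[387. 102.]]
(277, 5) (349, 95) [830.  52. 277.] [[258.  20.]] [[364.  91.]]
(277, 5) (381, 92) [861.  17. 275.] [[278.   4.]] [[380.  92.]]
(277, 5) (418, 102) [920. -21. 229.] [[301. -15.]] [[401. 104.]]
(342, 5) (349, 95) [780. -37. 335.] [[306.  34.]] [[380.  84.]]
(342, 5) (381, 92) [811. -67. 322.] [[325.  19.]] [[395.  88.]]
(342, 5) (418, 102) [ 865. -104.  272.] [[346.   2.]] [[415. 103.]]
[[887.16307541 -11.02650538  60.        ]] [[891.26474881  35.73800949 120.        ]] [[ 890.49177697 -158.57423747   10.        ]]
```

View pics/t8.png

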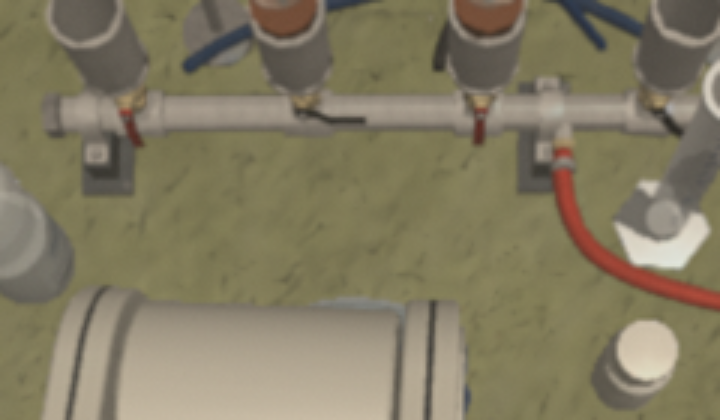

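View pics/s8.png

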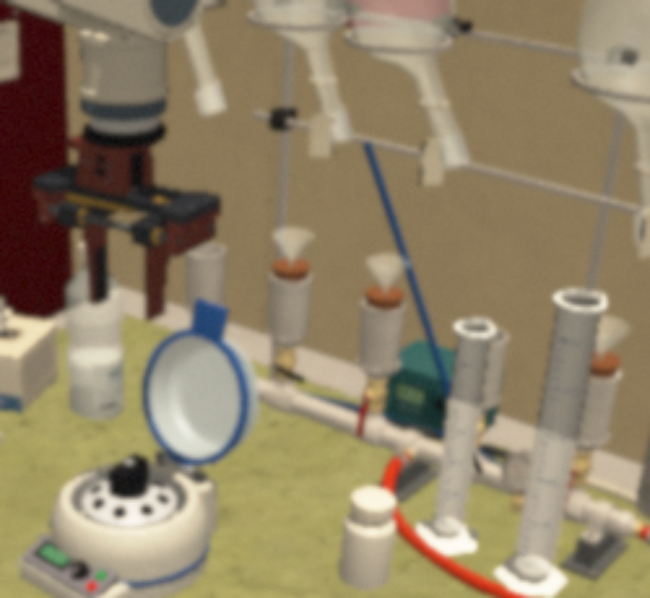

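Run:
```python
from h import *
s=viewer.get_image("scene"); w=shoot("wrist","w9")
Rm=cv2.Rodrigues(np.array(s["rvec"]))[0]; c=-Rm.T@np.array(s["tvec"])
print("cam",c)
for p in ((351,40),(403,52),(380,45),(448,62),(355,15)):
    d=ray(s,[p],0)[0]-c
    print(p,[ (x,(c+d*(x-c[0])/d[0])[1:].round()) for x in (780,820,900,1000,1100)])
# wall base line where bench ends, z=0
print(ray(s,[(360,130),(520,215)],0))
```

```text
cam [-314.96232115 -793.97148679  799.95271446]
(351, 40) [(780, array([ 68., 439.])), (820, array([ 99., 426.])), (900, array([162., 400.])), (1000, array([241., 367.])), (1100, array([319., 334.]))]
(403, 52) [(780, array([-105.,  437.])), (820, array([-79., 424.])), (900, array([-29., 398.])), (1000, array([ 34., 365.])), (1100, array([ 97., 331.]))]
(380, 45) [(780, array([-31., 443.])), (820, array([ -3., 430.])), (900, array([ 52., 403.])), (1000, array([122., 371.])), (1100, array([192., 338.]))]
(448, 62) [(780, array([-236.,  438.])), (820, array([-216.,  425.])), (900, array([-175.,  398.])), (1000, array([-124.,  365.])), (1100, array([-73., 332.]))]
(355, 15) [(780, array([ 55., 510.])), (820, array([ 86., 500.])), (900, array([148., 478.])), (1000, array([226., 452.])), (1100, array([304., 426.]))]
[[ 1.08849539e+03  2.57723764e+02  0.00000000e+00]
 [ 9.32730423e+02 -4.48590816e+02 -1.13686838e-13]]
```

Request:
apply_moves --commands '[[[0.03,-0.002,0,0],[0.07,-0.004,0,0],[0.11,-0.006,0,0],[0.15,-0.008,0,0],[0.17,-0.008,0,0],[0.17,-0.008,0,0],[0.17,-0.008,0,0]]]' --gripper 0.0

```text
t: 18.35
ee_pos: [721.1, -19.6, 482.3]
orientation: [2.188, 0.069, -2.191]
ft_force: [-0.5, -0.1, -0.2]
width: 0.5
```

Run:
```python
from h import *
o=readout.get_obs(); print({k:np.round(o[k],2) for k in ("t","ee_pos","ft_force","width","qpos")})
shoot("wrist","wrist10");shoot("scene","scene10")
```

```text
{'t': np.float64(18.35), 'ee_pos': array([721.12, -19.58, 482.33]), 'ft_force': array([-0.51, -0.07, -0.19]), 'width': np.float64(0.49), 'qpos': array([-0.04,  0.5 ,  1.32, -0.  ,  1.32,  1.46])}
```

View pics/wrist10.png

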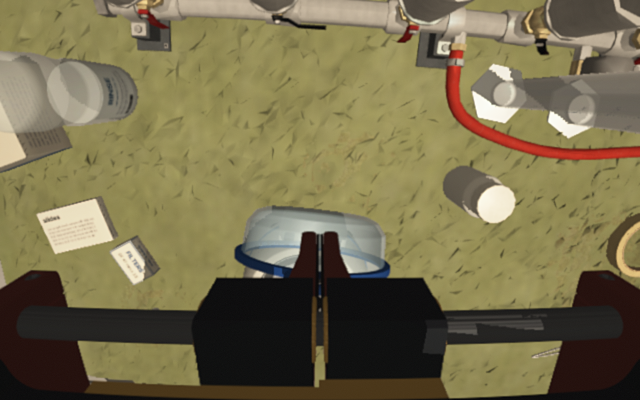

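View pics/scene10.png

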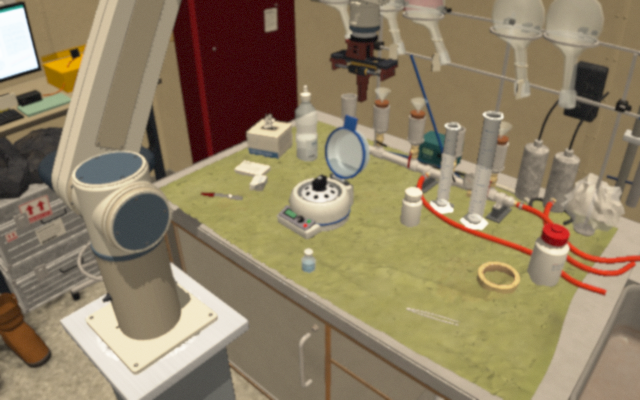

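Request:
apply_moves --commands '[[[0,0,-0.02,0],[0,0,-0.04,0],[0,0,-0.05,0],[0,0,-0.05,0]]]'

```text
t: 18.95
ee_pos: [721.5, -19.6, 430.8]
orientation: [2.187, 0.069, -2.193]
ft_force: [-0.6, -0.1, 0.5]
width: -0.2
```

Request:
apply_moves --commands '[[[-0.015,0,0.0,0],[-0.03,0,0.0,0],[-0.04,0,0.002,0],[-0.05,0.001,0.004,0],[-0.06,0.002,0.006,0],[-0.07,0.003,0.008,0],[-0.076,0.003,0.0095,0],[-0.076,0.003,0.0095,0]]]'

```text
t: 19.95
ee_pos: [645.3, -16.6, 442.3]
orientation: [2.189, 0.069, -2.19]
ft_force: [-0.0, -0.5, 0.0]
width: 0.4
```

Run:
```python
from h import *
o=readout.get_obs(); print({k:np.round(o[k],2) for k in ("t","ee_pos","ft_force","width","qpos")})
shoot("scene","scene11")
for d in models.place_of("scene","lid_tab")[:1]: print(d)
```

```text
{'t': np.float64(19.95), 'ee_pos': array([645.31, -16.55, 442.25]), 'ft_force': array([-0.01, -0.52,  0.01]), 'width': np.float64(0.42), 'qpos': array([-0.04,  0.42,  1.55,  0.  ,  1.18,  1.46])}
{'position': [637.2, -16.3, 257.7], 'conf': 0.61}
```

View pics/scene11.png

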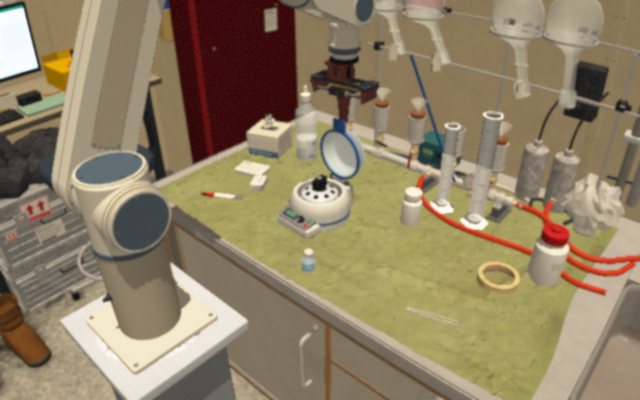

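Request:
apply_moves --commands '[[[-0.017,0.001,-0.0005,0],[-0.0335,0.002,-0.0026,0],[-0.05,0.003,-0.0064,0],[-0.0656,0.004,-0.0117,0],[-0.081,0.005,-0.0187,0],[-0.0955,0.006,-0.0271,0],[-0.109,0.007,-0.037,0],[-0.1216,0.008,-0.0482,0]]]'

```text
t: 21.05
ee_pos: [524.1, -8.7, 393.8]
orientation: [2.191, 0.069, -2.188]
ft_force: [1.3, -1.1, -0.0]
width: 0.3
```

Run:
```python
from h import *
o=readout.get_obs(); print({k:np.round(o[k],2) for k in ("t","ee_pos","ft_force","width","qpos")})
shoot("scene","scene12")
for d in models.place_of("scene","lid_tab")[:1]: print(d)
```

```text
{'t': np.float64(21.05), 'ee_pos': array([524.09,  -8.69, 393.8 ]), 'ft_force': array([ 1.28, -1.09, -0.03]), 'width': np.float64(0.33), 'qpos': array([-0.04,  0.29,  1.86, -0.  ,  0.99,  1.47])}
{'position': [514.0, -9.9, 211.7], 'conf': 0.74}
```

View pics/scene12.png

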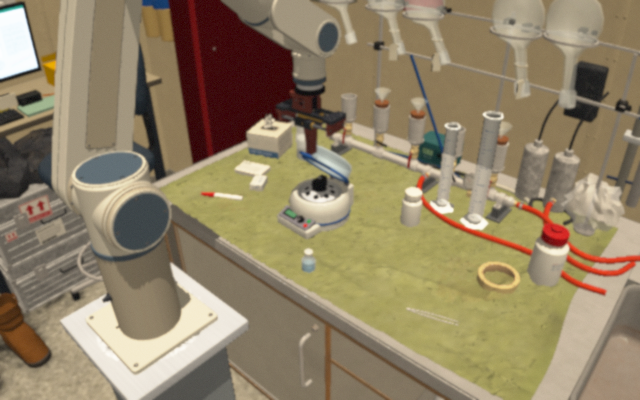

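Request:
apply_moves --commands '[[[-0.0114,0.001,-0.0123,0],[-0.0215,0.002,-0.0257,0],[-0.0302,0.003,-0.0401,0],[-0.0374,0.0035,-0.0553,0],[-0.0431,0.004,-0.0711,0],[-0.0471,0.004,-0.0875,0],[-0.0492,0.004,-0.1,0],[-0.0492,0.004,-0.1,0]]]'

```text
t: 22.15
ee_pos: [474.2, -4.6, 292.7]
orientation: [2.187, 0.069, -2.193]
ft_force: [-0.4, -0.4, 0.5]
width: 0.5
```

Request:
apply_moves --commands '[[[-0.0006,0,-0.006,0],[-0.001,0,-0.012,0],[-0.001,0,-0.0145,0],[-0.001,0,-0.0155,0],[-0.001,0,-0.016,0]]]'

```text
t: 22.78
ee_pos: [473.9, -4.6, 278.2]
orientation: [2.189, 0.069, -2.19]
ft_force: [-4.5, -0.1, 10.4]
width: 0.6
```

Run:
```python
from h import *
o=readout.get_obs(); print({k:np.round(o[k],2) for k in ("t","ee_pos","ft_force","width","qpos")})
shoot("scene","scene13")
for d in models.place_of("scene","lid_tab")[:1]: print(d)
```

```text
{'t': np.float64(22.78), 'ee_pos': array([473.88,  -4.62, 278.21]), 'ft_force': array([-4.47, -0.14, 10.42]), 'width': np.float64(0.56), 'qpos': array([-0.03,  0.41,  2.04,  0.  ,  0.69,  1.47])}
{'position': [465.1, -4.9, 96.5], 'conf': 0.68}
```

View pics/scene13.png

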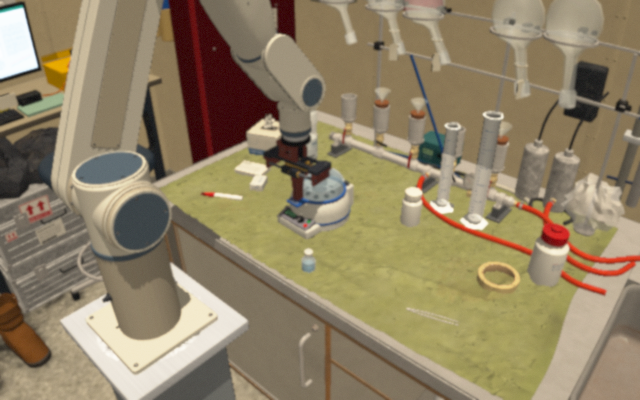

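Request:
apply_moves --commands '[[[0,0,0.01,0],[0,0,0.04,0],[0,0,0.08,0],[-0.02,0,0.13,0],[-0.05,0,0.18,0],[-0.08,0,0.2,0],[-0.08,0,0.2,0]]]'

```text
t: 23.75
ee_pos: [393.0, -4.6, 480.0]
orientation: [2.195, 0.068, -2.184]
ft_force: [0.4, 0.1, -1.0]
width: 0.5
```

Run:
```python
from h import *
o=readout.get_obs(); print({k:np.round(o[k],2) for k in ("t","ee_pos","ft_force","width")})
for c in ("scene","top","wrist"):
  im=shoot(c,c+"14")
  for l in ("lid_tab","rotor_mid","blue_vial","sample_bottle","filter_box"):
    for d in models.place_of(c,l)[:1]: print(c,l,d)
```

```text
{'t': np.float64(23.75), 'ee_pos': array([393.03,  -4.6 , 480.03]), 'ft_force': array([ 0.44,  0.11, -1.03]), 'width': np.float64(0.55)}
scene lid_tab {'position': [463.5, -6.1, 93.7], 'conf': 0.65}
scene blue_vial {'position': [364.0, -143.1, 3.5], 'conf': 0.5}
scene sample_bottle {'position': [691.3, -219.8, 2.5], 'conf': 0.91}
scene filter_box {'position': [545.5, 244.5, 0.3], 'conf': 0.52}
top lid_tab {'position': [466.9, -7.0, 98.9], 'conf': 0.62}
top blue_vial {'position': [355.0, -147.8, -0.1], 'conf': 0.7}
top sample_bottle {'position': [691.3, -216.7, -3.4], 'conf': 0.63}
top filter_box {'position': [553.1, 247.6, -0.2], 'conf': 0.69}
wrist lid_tab {'position': [462.4, -1.4, 99.6], 'conf': 0.92}
wrist blue_vial {'position': [359.8, -139.3, 1.9], 'conf': 0.79}
wrist filter_box {'position': [550.0, 245.8, -1.6], 'conf': 0.8}
```

View pics/wrist14.png

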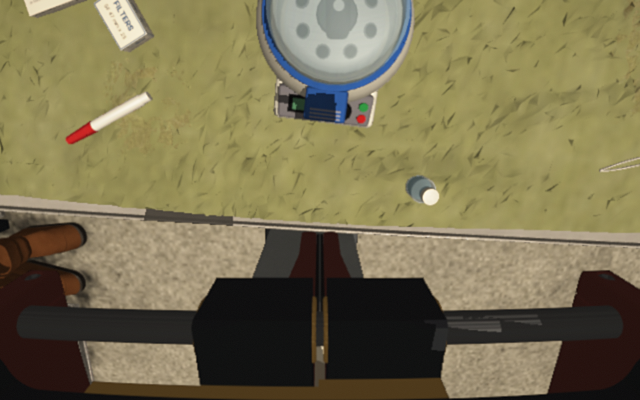

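View pics/scene14.png

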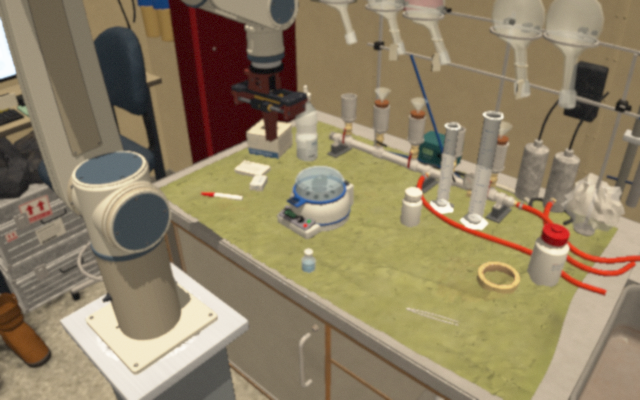

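The lid is shut flat: its tab is at (326,105) in the wrist view, the rotor shows under the dome, and nothing else has moved. Handing in.

```bash
python3 -c "
from workcell import workorder
print(workorder.close_job())"
```

```text
the job is handed in; nothing more can be done
None
```

The job is handed in at about 25 s of the 64 s: the rotor is home on the spindle and the lid is shut over it.

- **Meshing:** The unmeshed rotor stopped at the expected height, 16 mm above home. I rocked it lightly, by at most 0.09 rad to one side and 0.08 rad to the other, and it then dropped into mesh. At the end of that rocking the twist read 0.31 N m, about the spindle's stiffness, so the spindle may have turned slightly before I eased off.
- **Pressing home:** I lowered it in small steps and saw the balls pull it down by about 4.5 N near the seat. I never saw the 12 to 16 N push past the balls, since forces were read only at the end of each move. A final press of about 18 N moved it no further, and the measured height was right for home: the network put rotor_mid at 89 mm in two views. The largest force I read was about 18 N.
- **Lid:** After letting go, I closed the lid with the shut fingertips on the tab, meeting about 10 N on the stop. The tab then measured about 97 mm high, against 96 mm expected when shut, and stayed there once the arm had backed off.
- **Vial, bottle and box:** Their last positions agree with the first ones within the networks' error of about 4 mm. The arm was clear of everything at hand-in.

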